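# Unplug a tested signal lamp and set it in the outgoing tray

### The job

The amber signal lamp on the test fixture has passed: pull it straight up off its snap-in socket and stand it upright in the free half of the blue outgoing tray. Its shell is thin and cracks easily, so squeeze it only lightly, set it down softly without dropping it or pressing it down hard, and leave the other lamps and the things on the bench where they are.

Things in the scene. Friction and masses are not known exactly. Their poses are not given: they have to be found in the camera images.
- lamp: The lamp to move, plugged on the fixture at the start: white base 44 x 36 x 24 mm with a thin amber lens 38 x 30 x 44 mm on top, 68 mm high in all, about 90 g. Its base is hollow below, 16 mm deep. Origin: centre of the underside; x along the 44 mm side, y along the 36 mm side, z up. It cracks if pressed on the tray with over 40 N.
- lens (a point): Centre of the moved lamp's lens, 46 mm above its underside: the place to grip it, across the lamp's y (30 mm wide). The shell cracks if the fingers load it with more than 80 N in all (both pads added, that is 40 N on each pad): a light grip of 20 to 30 N on each pad holds it well enough to unplug.
- fixture: Test fixture, fixed: steel plate 150 x 120 x 12 mm with a black socket block 64 x 52 mm in its middle, top 32 mm above the bench, and on that a brass stub 28 x 24 x 14 mm, inside the lamp. Beyond the block (+x) a small grey box 28 mm high with a green light. Origin: centre of the underside, z up.
- socket (a point): Centre of the top of the socket block, where the plugged lamp's underside rests; axes as the fixture's. Two sprung balls on the stub hold a lip inside the lamp's base: it lets go in the first 8 mm of straight upward pull, at a peak of about 6 to 10 N, and is clear of the stub 14 mm up.
- blue_tray: Blue outgoing tray, open on top, fixed: 170 (x) x 130 (y) x 30 mm high, walls and floor 4 mm. Origin: centre of the underside, z up. A finished lamp stands in its +x half; its -x half is free.
- free_spot (a point): Middle of the free half of the blue tray, on the inner floor (4 mm above the bench, 42 mm to -x of the tray's centre); axes as the tray's.
- red_tray: Red reject tray, fixed, same shape as the blue one, with one lamp standing in it: not used. Origin: centre of the underside.
- done_lamp: Finished lamp standing in the +x half of the blue tray: white base 44 x 36 x 24 mm with a thin amber lens 38 x 30 x 44 mm on top, 68 mm high in all, about 90 g. Origin: centre of the underside. Leave alone.
- reject_lamp: Rejected lamp standing in the red tray, same shape. Origin: centre of the underside. Leave alone.
- screwdriver: Yellow-handled screwdriver lying on the bench beyond the fixture and trays. Leave alone.
- grease_jar: Small white jar with a green cap, 40 mm across, 45 mm high, on the bench. Origin: centre of the underside. Leave alone.
Not all that is in view belongs to the job. What is shaped like the lamp but black or pink is not meant.

How it is judged (in metres and radians):
On the way:
1. the lamp is held clear above the socket (z of lamp in the frame of socket above 0.03 m and contact force between the fingers and lamp above 1 N), for 0.1 s.
At the end, for the whole second after the job is handed in: The lamp stands released, at rest and upright (0.08 rad) on the floor (4 mm) of the blue tray's free half: its centre within 55 mm of the free spot along the tray's y, and from -30 to +40 mm of it along the tray's x (x of lamp in the frame of free_spot between -0.03 and 0.04 m and y of lamp in the frame of free_spot between -0.055 and 0.055 m and z of lamp in the frame of free_spot below 0.004 m and angle between lamp's own z axis and vertical below 0.08 rad and linear speed of lamp below 0.02 m/s and contact force between lamp and blue_tray above 0.2 N); the robot touches nothing.
It fails at once if the fingers load the lamp with more than 80 N in all (cracked) (contact force between the fingers and lamp above 80 N).
It fails at once if the lamp is pressed or knocked on the blue tray with more than 40 N (contact force between lamp and blue_tray above 40 N).
It fails at once if the lamp is dropped (moves faster than 0.4 m/s with no finger on it: a fall of about 8 mm) (linear speed of lamp above 0.4 m/s and contact force between the fingers and lamp below 0.05 N).
It fails at once if another lamp, the screwdriver or the jar is moved by more than 20 mm, or a lamp is tipped (distance of any of done_lamp, reject_lamp, screwdriver, grease_jar from where it was at the start of the episode above 0.02 m or angle between any of done_lamp, reject_lamp's own z axis and vertical above 0.3 rad).
It also fails if it takes over 42 s, if anything falls off the work surface, if the arm or the gripper's body presses on something with over 40 N, if the wrist force passes 120 N, or if a joint passes its speed limit or range.

### The arm

A 6-joint arm with a two-finger parallel gripper is mounted at the origin on the work surface. World frame = base frame: x ahead of the robot, y to its left, z up, the work surface at z = 0. Lengths are in mm, angles in rad, forces in N, time in s.
With the tool pointing down it reaches from about 400 to 925 mm from the base axis. Payload 12.5 kg.
Tool frame: the origin (TCP) lies midway between the tips of the shut fingers; the grasp point (between the pads) lies 19 mm behind it; z points along the fingers, y is the line along which they close (so a half turn about z gives the same grasp; the last joint's range is limited). The gripper opens to 95 mm and grips with 3 to 60 N. Pads are 20 mm wide; open, the fingers measure 119 mm over their backs; the gripper's body (75 mm by 180 mm) begins 59 mm behind the grasp point.
Start: joints at [1.242, 0.491, 1.559, -0, 1.092, -0.106], TCP at [138.082, 609.574, 214.661] pointing down, gripper open.
Joint ranges: [-3.1, 3.1], [-0.84, 2.19], [0.05, 2.79], [-1.13, 4.28], [0.06, 2.93], [-2.69, 2.69]. Speed limits (rad/s): [2.22, 2.22, 2.79, 3.14, 3.14, 3.14].

### API

Orientations are given as [roll, pitch, yaw] about the fixed x, y, z axes, in that order (R = Rz(yaw) Ry(pitch) Rx(roll)).
In Python, from cell import env gives the robot as it stands.
- The arm moves only by the tool carry_out, never from a script. Its argument "series" is a list of rows, each a list of 4 numbers: the shift along the world's x, y, z normalised to -1 to 1, where 1 is 5 cm, then the turn about the world's z normalised to -1 to 1, where 1 is 6 degrees. In form: [[x, y, z, turn], ...]. A call has exactly 5 rows; each row shifts and turns the commanded pose from where the row before left it; what a row does not reach is not made up. A row lasts 1/10 s, in which the tool goes at most 50 mm and 8.59 degrees, less where a joint would pass 70% of its speed; a pose out of reach is approached as far as the arm can. A call with a number of a shift or a turn outside -1 to 1 is refused whole. A call with a gripper value outside its range is refused whole. "fingers" is the closure, from -1 (fully open) to 1 (shut), set as the call begins (left out, the last holds). The fingers move at their own pace and stop on an object; the grip force is fixed at half the most. Time passes only in rows, so rows that do not move let the fingers close, or fill a call up. It gives the time, the measured TCP pose, the force, the opening and the grip force at its end, in the units of the state.
- env.state(): the state, without advancing time (a new reading comes with each control period).
- env.read_camera(name): name is "scene" or "top" or "wrist"; returns the picture (384x512x3 uint8, red, green, blue); there is no depth.
- env.calibration(name): a dict with "K" (3x3 intrinsics, pixels), "dist" ([k1, k2, p1, p2, k3] as OpenCV has them; the pictures are not rectified), "pose" (4x4, takes a point from camera to world coordinates). Camera axes: x right, y down, z forward; pixel columns grow to the right and rows downward; lengths in mm; the calibration is good to about 2 mm. A picture is of the moment at which its call begins: read the wrist's pose just before it. calibration takes no time and is no camera call; for the wrist camera it gives the pose at the moment of the call.
- env.job_done(): hands the job in; it is judged then, once.
Trained networks look in the newest picture that a camera, given by its name, has taken for a name from the list of things; names that differ only in an ending like _2 or _b are one class to them, and where a whole thing is asked for, a point or a joint stands for the part that bears it (a point fixed in the world has none). Each returns a list of dicts, best first, with "conf" (0 to 1); they miss things now and then, are a little off and sometimes report something else, mostly with a low value. They report only what shows in the picture. A call takes as long as a camera call. They do not tell look-alikes from the thing itself.
- env.look_for(camera, label): "position" ([row, column] as shares, 0 to 1, of the picture: columns of its width, rows of its height, amid what is visible of it).
The state is a dict: "t": time; "joints": joint angles; "qvel": joint speeds; "tau": joint torques, N m; "eef_pos": TCP position; "tcp_rot": TCP orientation; "ft_force": force on the tool from outside, world axes, zero at the start; "moment": the same for the moment, N m; "opening": opening from 0.0 (shut) to 1.0 (fully open); "grip_force": force on a finger pad.
Only numpy, scipy, OpenCV 4.12 (cv2) and the standard library are available. Lean on these libraries where they do the work, as an engineer would, in place of code of your own. Each camera call takes 0.05 s, during which the arm holds its last target. There are 200 camera calls.

## Working session

There is one attempt and no reset: what is moved stays moved. The work goes in short steps, Python scripts to look and compute and a tool call to move; the robot and the scene stay as the last step left them, time stands still between calls to the robot, and variables do not carry over. Pictures are saved under pics/ and viewed, at most 10 in all, crops included, and the job is handed in when it is done.

Besides the shell and the picture viewer there is one more tool, called after ">>>" in YAML: its name, and indented under it one key for each argument. carry_out: Moves the arm, as the interface text tells. Its arguments: {"type":"object","properties":{"series":{"type":"array","items":{"type":"array","items":{"type":"number","minimum":-1,"maximum":1}}},"fingers":{"type":"number"}},"required":["series"]}

```bash
mkdir -p pics; cat > h.py <<'E'
import numpy as np, cv2
from cell import env
def ray(cam,px):
    c=env.calibration(cam);K=np.array(c["K"]);P=np.array(c["pose"])
    u=cv2.undistortPoints(np.array([[px]],float),K,np.array(c["dist"]))[0,0]
    return P[:3,3],P[:3,:3]@np.array([u[0],u[1],1])
def at(cam,px,z):
    o,d=ray(cam,px);return o+d*(z-o[2])/d[2]
def save(cam,n):
    im=env.read_camera(cam);cv2.imwrite("pics/"+n,im[:,:,::-1]);return im
E
python3 - <<'E'
from h import *
a=save("scene","s0.png");b=save("top","t0.png")
cv2.imwrite("pics/both.png",cv2.resize(np.vstack([a,b])[:,:,::-1],None,fx=.78,fy=.78))
print(env.state())
for cam in("top","scene"):
  for l,z in(("lamp",46),("fixture",12),("blue_tray",15),("red_tray",15),("done_lamp",46),("grease_jar",30)):
    for r in env.look_for(cam,l)[:4]:
        p=[r["position"][1]*512,r["position"][0]*384]
        print(cam,l,round(r["conf"],2),np.round(p),np.round(at(cam,p,z)))
E
```

```text
{'t': 0.1, 'joints': array([ 1.24237033e+00,  4.91475210e-01,  1.55938019e+00, -1.50747197e-06,
        1.09171686e+00, -1.05556404e-01]), 'qvel': array([ 0.00047137, -0.00057773, -0.00141436, -0.00011312,  0.00095289,
       -0.00017802]), 'tau': array([ 2.46922027e-03, -6.13629699e+01, -2.58609813e+01,  6.93759928e-02,
        4.70015989e-02,  1.26232571e-07]), 'eef_pos': array([138.02488375, 609.34767855, 214.13800877]), 'tcp_rot': array([-3.14061836e+00, -1.01882342e-04,  2.91872371e+00]), 'ft_force': array([-0.11843064,  0.65328155, -0.38382516]), 'moment': array([ 0.01887667,  0.02517076, -0.01523466]), 'grip_force': 0.0, 'opening': 1.0000180808872536}
top lamp 0.89 [172. 213.] [495. 242.  46.]
top lamp 0.82 [115. 226.] [454. 385.  46.]
top lamp 0.77 [179. 273.] [342. 215.  46.]
top lamp 0.67 [120. 180.] [578. 385.  46.]
top fixture 0.9 [179. 218.] [487. 228.  12.]
top blue_tray 0.57 [256. 212.] [512.  26.  15.]
top red_tray 0.71 [368. 198.] [ 559. -273.   15.]
top done_lamp 0.79 [261. 191.] [562.  14.  46.]
top done_lamp 0.3 [331. 145.] [ 693. -168.   46.]
top grease_jar 0.67 [171. 209.] [508. 248.  30.]
top grease_jar 0.66 [231. 138.] [710.  99.  30.]
scene lamp 0.92 [333. 212.] [471. 241.  46.]
scene lamp 0.88 [331. 275.] [664. 309.  46.]
scene lamp 0.65 [340. 186.] [364. 223.  46.]
scene lamp 0.62 [324. 232.] [548. 246.  46.]
scene fixture 0.59 [325. 233.] [521. 245.  12.]
scene blue_tray 0.58 [255. 201.] [507.  30.  15.]
scene red_tray 0.81 [153. 180.] [ 577. -273.   15.]
scene done_lamp 0.85 [244. 209.] [576.  33.  46.]
scene done_lamp 0.24 [327. 230.] [539. 250.  46.]
scene grease_jar 0.63 [241. 263.] [723. 107.  30.]
```

View pics/t0.png

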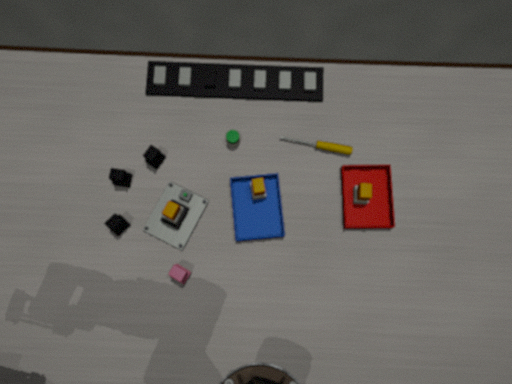

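View pics/s0.png

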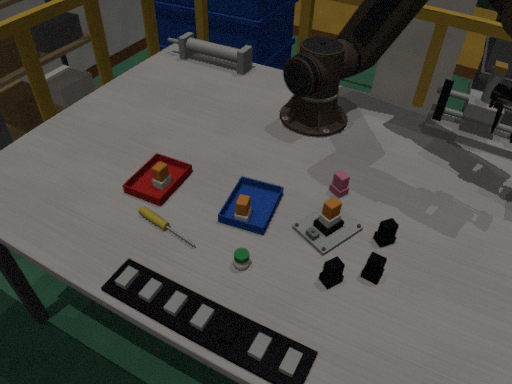

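The top view shows the fixture around (176,215), with the amber lamp at (173,210) and its grey box at (186,195), so the fixture yaw is about -27°. The blue tray is centred near (257,208) with the done lamp at (259,187), and its lower half is free. The black and pink look-alikes are away from the lamp. I'll move over the fixture.

>>> carry_out:
  series:
    - [0.6, -0.76, 0.1, -0.23]
    - [0.7, -0.76, 0.1, -0.23]
    - [0.7, -0.76, 0.1, -0.23]
    - [0.7, -0.76, 0.1, -0.23]
    - [0.7, -0.76, 0, -0.23]
  fingers: -1

```text
t: 1.2
eef_pos: [304.2, 423.6, 234.9]
tcp_rot: [3.14, 0.001, 2.798]
ft_force: [0.2, 0.8, -0.5]
opening: 1.001
grip_force: 0.0
```

>>> carry_out:
  series:
    - [0.7, -0.76, 0, -0.23]
    - [0.7, -0.76, 0, -0.23]
    - [0.7, -0.76, 0, -0.23]
    - [0.5, -0.76, 0, -0.23]
    - [0.3, -0.5, 0, -0.2]

```text
t: 1.7
eef_pos: [446.2, 249.3, 234.2]
tcp_rot: [3.141, 0.0, 2.678]
ft_force: [-0.6, 0.3, 0.5]
opening: 0.999
grip_force: 0.0
```

```bash
python3 - <<'E'
from h import *
s=env.state();print(s["t"],s["eef_pos"],s["tcp_rot"])
im=save("wrist","w1.png");print(np.round(env.calibration("wrist")["pose"],2).tolist())
for l in("lamp","fixture"):
  for r in env.look_for("wrist",l)[:3]:
    p=[r["position"][1]*512,r["position"][0]*384];print(l,r["conf"],np.round(p),np.round(at("wrist",p,78),1))
E
```

```text
1.7 [446.24428788 249.27223051 234.19003902] [3.14137954e+00 4.33000197e-04 2.67838887e+00]
[[0.45, 0.86, 0.23, 381.39], [0.89, -0.43, -0.12, 281.05], [-0.0, 0.26, -0.97, 404.78], [0.0, 0.0, 0.0, 1.0]]
lamp 0.96 [368. 119.] [450.4 373.9  78. ]
lamp 0.79 [266. 206.] [486.6 243.   78. ]
lamp 0.73 [411. 211.] [562.1 379.5  78. ]
fixture 0.93 [263. 181.] [460.  253.8  78. ]
```

View pics/w1.png

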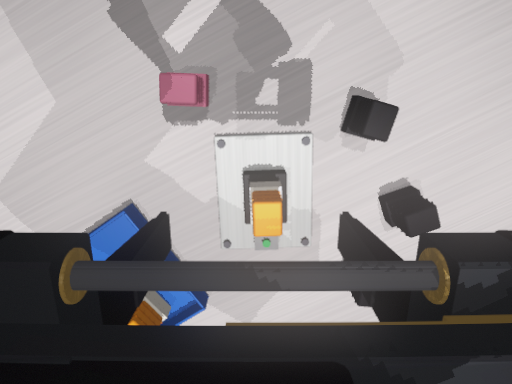

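The wrist view shows the lamp's lens top at (267,220), nearly aligned with the image columns, and the plate corners at about (215,134), (312,132), (315,249) and (220,250). Next I'll measure both precisely by colour, and the tray from the top camera.

```bash
cat > m.py <<'E'
from h import *
def big(m,n=1):
    c,_=cv2.findContours(m.astype(np.uint8),cv2.RETR_EXTERNAL,cv2.CHAIN_APPROX_NONE)
    return sorted(c,key=cv2.contourArea)[::-1][:n]
def rect(cam,c,z):
    w=np.array([at(cam,p[0],z)[:2] for p in c],np.float32)
    r=cv2.minAreaRect(w);return [np.round(x,1).tolist() for x in (r[0],r[1],r[2])]
E
python3 - <<'E'
from m import *
print(env.state()["eef_pos"],env.state()["tcp_rot"][2])
im=save("wrist","w2.png").astype(int);print(env.state()["eef_pos"])
R,G,B=im[...,0],im[...,1],im[...,2]
for c in big((R>200)&(G>120)&(B<80),2): print("lens top",rect("wrist",c,100),cv2.boundingRect(c))
m=(abs(R-B)<60)&(R>195)&(G>195)
m[:125]=0;m[255:]=0;m[:,:205]=0;m[:,325:]=0
for c in big(m,1): print("plate",rect("wrist",c,12),cv2.boundingRect(c))
im=save("top","t1.png").astype(int);R,G,B=im[...,0],im[...,1],im[...,2]
m=(B>100)&(R<80)
for z in(30,0):
  for c in big(m,1): print("tray",z,rect("top",c,z),cv2.boundingRect(c))
for c in big((R>150)&(G>90)&(B<70),6): print("amber top",rect("top",c,100),rect("top",c,72),cv2.boundingRect(c))
im2=cv2.resize(im[140:270,120:300].astype(np.uint8)[:,:,::-1],None,fx=4,fy=4,interpolation=cv2.INTER_NEAREST);cv2.imwrite("pics/tc.png",im2)
E
```

```text
[445.50366083 250.39151362 234.13653404] 2.6780206872341044
[444.8710871  251.29498894 234.15353341]
lens top [[535.1, 55.0], [6.7, 2.6], 64.1] (129, 322, 7, 3)
lens top [[475.0, 249.4], [20.8, 0.0], 63.5] (255, 203, 22, 1)
plate [[491.3, 245.7], [156.0, 169.9], 63.5] (205, 125, 120, 130)
tray 30 [[523.0, 25.0], [169.3, 129.6], 7.6] (230, 174, 55, 66)
tray 0 [[528.7, 24.7], [173.6, 132.9], 7.6] (230, 174, 55, 66)
amber top [[562.3, -245.7], [24.8, 33.8], 89.4] [[569.0, -252.8], [25.5, 34.6], 89.4] (361, 183, 11, 14)
amber top [[564.4, 23.1], [32.0, 25.1], 11.3] [[571.2, 22.8], [32.8, 25.7], 11.3] (253, 179, 12, 13)
amber top [[673.2, -167.0], [86.2, 11.6], 79.3] [[682.7, -172.1], [88.4, 11.9], 79.3] (318, 141, 34, 11)
amber top [[503.9, 236.1], [24.7, 14.4], 65.5] [[509.2, 241.2], [25.3, 14.7], 65.5] (166, 201, 11, 7)
```

View pics/tc.png

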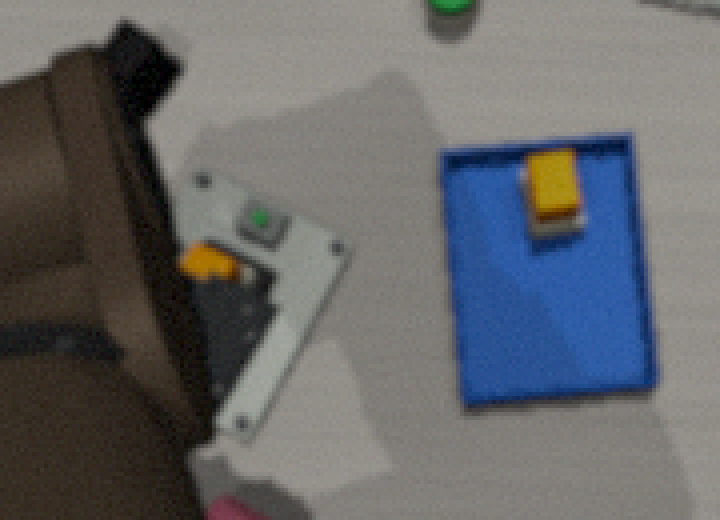

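View pics/w2.png

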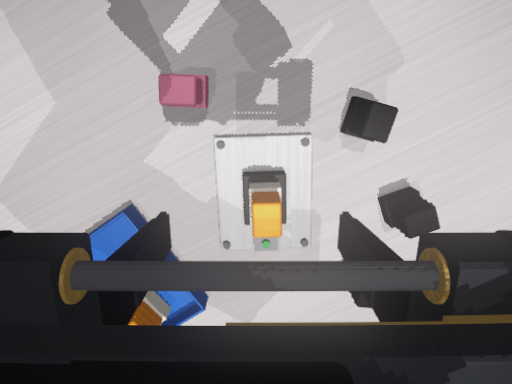

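The tray is centred at about (523,25) with yaw +7.6°, and its size fits. In the wrist view the lens top spans about x 253–281, y 207–237. I'll refine that next.

```bash
python3 - <<'E'
from m import *
im=cv2.imread("pics/w2.png").astype(int);B,G,R=im[...,0],im[...,1],im[...,2]
print([tuple(im[r,266]) for r in range(180,244,4)])
P=np.array(env.state()["tcp_rot"]);print(env.state()["eef_pos"],P)
m=(R>215)&(R-B>120)&(G>110); m[250:]=0
for c in big(m,1): print("lens top",rect("wrist",c,100),cv2.boundingRect(c))
m=(R-B>60); m[250:]=0
for c in big(m,1): print("lens all",cv2.boundingRect(c))
for name,q,z in(("plate",[(215,134),(311,133),(312,249),(219,250)],12),):
    w=np.array([at("wrist",p,z)[:2] for p in q]);print(name,w.round(1).tolist(),w.mean(0),np.linalg.norm(w[1]-w[0]),np.linalg.norm(w[2]-w[1]),np.degrees(np.arctan2(*(w[2]+w[3]-w[0]-w[1])[::-1])))
E
```

```text
[(np.int64(80), np.int64(81), np.int64(85)), (np.int64(133), np.int64(138), np.int64(143)), (np.int64(157), np.int64(164), np.int64(168)), (np.int64(75), np.int64(103), np.int64(143)), (np.int64(74), np.int64(104), np.int64(145)), (np.int64(73), np.int64(104), np.int64(146)), (np.int64(86), np.int64(175), np.int64(229)), (np.int64(108), np.int64(207), np.int64(234)), (np.int64(105), np.int64(206), np.int64(234)), (np.int64(104), np.int64(205), np.int64(234)), (np.int64(99), np.int64(191), np.int64(234)), (np.int64(96), np.int64(189), np.int64(233)), (np.int64(94), np.int64(189), np.int64(234)), (np.int64(91), np.int64(184), np.int64(234)), (np.int64(81), np.int64(172), np.int64(231)), (np.int64(80), np.int64(112), np.int64(85))]
[444.52341922 251.89647553 234.18405768] [ 3.14131812e+00 -7.60856113e-05  2.68097308e+00]
lens top [[491.6, 243.1], [27.4, 34.3], 63.5] (253, 204, 28, 33)
lens all (251, 192, 31, 46)
plate [[396.7, 223.6], [447.1, 327.7], [587.8, 267.0], [534.1, 155.9]] [491.44833818 243.5421822 ] 115.59259953337556 153.22218696062274 -24.784545654183784
```

The lens centre is at (491.6, 243) with lens yaw -26.5°, and the plate centre agrees at (491.4, 243.5). The tool yaw already matches. I'll move over the lamp and part way down.

>>> carry_out:
  series:
    - [0.3, -0.05, 0, 0]
    - [0.3, -0.05, 0, 0]
    - [0.3, -0.05, -0.2, 0]
    - [0.04, -0.02, -0.4, 0]
    - [0, 0, -0.4, 0]

```text
t: 2.45
eef_pos: [493.0, 243.0, 182.6]
tcp_rot: [3.141, 0.0, 2.681]
ft_force: [0.5, -0.6, -0.7]
opening: 0.997
grip_force: 0.0
```

>>> carry_out:
  series:
    - [0, 0, 0, 0]
    - [0, 0, 0, 0]
    - [0, 0, 0, 0]
    - [0, 0, 0, 0]
    - [0, 0, 0, 0]

```text
t: 2.95
eef_pos: [491.9, 243.3, 184.8]
tcp_rot: [3.141, 0.001, 2.681]
ft_force: [-0.0, -0.2, -0.6]
opening: 1.001
grip_force: 0.0
```

```bash
python3 - <<'E'
from m import *
s=env.state();print(s["t"],s["eef_pos"],s["tcp_rot"])
im=save("wrist","w3.png").astype(int);R,G,B=im[...,0],im[...,1],im[...,2]
m=(R>190)&(R-B>100)&(G>110)
for c in big(m,2): print("lens top",rect("wrist",c,100),cv2.boundingRect(c))
print(env.state()["eef_pos"])
E
```

```text
2.95 [491.94904457 243.27384707 184.79170213] [3.14065022e+00 8.60238396e-04 2.68120869e+00]
lens top [[494.2, 240.4], [28.5, 32.0], 64.3] (234, 175, 36, 38)
lens top [[475.6, 263.4], [0.8, 0.0], 154.2] (267, 161, 1, 2)
[491.87830981 243.24597499 184.64847424]
```

View pics/w3.png

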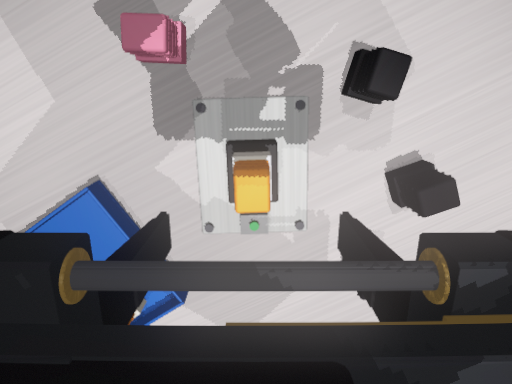

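The lens sits between the fingers, at about x 234–270, roughly 1 mm to the left of the midline. I'll correct by 1 mm and go down to TCP z ≈ 60.

>>> carry_out:
  series:
    - [0.01, -0.03, -0.5, 0]
    - [0, 0, -0.5, 0]
    - [0, 0, -0.5, 0]
    - [0, 0, -0.5, 0]
    - [0, 0, -0.3, 0]

```text
t: 3.5
eef_pos: [491.8, 241.5, 67.7]
tcp_rot: [-3.141, -0.001, 2.681]
ft_force: [-0.0, -0.4, -0.2]
opening: 1.002
grip_force: 0.0
```

>>> carry_out:
  series:
    - [0, 0, -0.2, 0]
    - [0, 0, 0, 0]
    - [0, 0, 0, 0]
    - [0, 0, 0, 0]
    - [0, 0, 0, 0]
  fingers: 0.15

```text
t: 4.0
eef_pos: [492.6, 241.8, 59.9]
tcp_rot: [3.141, 0.001, 2.681]
ft_force: [-0.6, 0.2, 0.1]
opening: 0.634
grip_force: 0.0
```

>>> carry_out:
  series:
    - [0, 0, 0, 0]
    - [0, 0, 0, 0]
    - [0, 0, 0, 0]
    - [0, 0, 0, 0]
    - [0, 0, 0, 0]

```text
t: 4.5
eef_pos: [492.2, 241.6, 59.1]
tcp_rot: [3.142, -0.0, 2.681]
ft_force: [0.3, 0.1, -0.1]
opening: 0.427
grip_force: 0.0
```

```bash
python3 - <<'E'
from h import *
save("wrist","w4.png");s=env.state();print(s["eef_pos"],s["opening"],s["ft_force"],s["grip_force"])
E
```

```text
[492.18722034 241.64538103  59.0799889 ] 0.428141481189224 [ 0.40721659 -0.27619462  0.01261225] 0.0
```

View pics/w4.png

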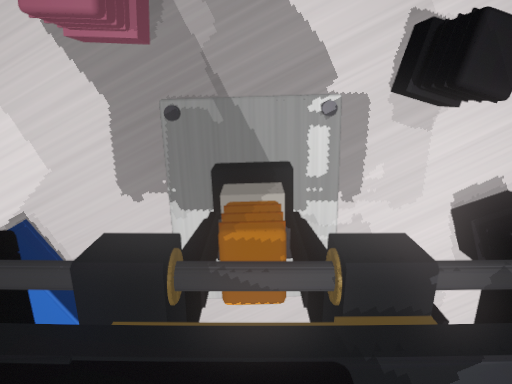

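The lens (x 219–287) is centred between the pads (midline 255) to within 1 mm, with clearance on both sides. I'll close in stages.

>>> carry_out:
  series:
    - [0, -0.01, 0, 0]
    - [0, 0, 0, 0]
    - [0, 0, 0, 0]
    - [0, 0, 0, 0]
    - [0, 0, 0, 0]
  fingers: 0.32

```text
t: 5.05
eef_pos: [492.3, 241.2, 59.1]
tcp_rot: [3.141, 0.0, 2.681]
ft_force: [-0.0, -0.4, -0.6]
opening: 0.343
grip_force: 0.0
```

>>> carry_out:
  series:
    - [0, 0, 0, 0]
    - [0, 0, 0, 0]
    - [0, 0, 0, 0]
    - [0, 0, 0, 0]
    - [0, 0, 0, 0]
  fingers: 0.38

```text
t: 5.55
eef_pos: [492.2, 241.2, 59.1]
tcp_rot: [3.142, -0.0, 2.681]
ft_force: [-0.0, -0.1, 0.6]
opening: 0.312
grip_force: 29.7
```

The grip is 29.7 N per pad at a 29.6 mm opening. I'll pull straight up slowly.

>>> carry_out:
  series:
    - [0, 0, 0.06, 0]
    - [0, 0, 0.08, 0]
    - [0, 0, 0.1, 0]
    - [0, 0, 0.12, 0]
    - [0, 0, 0.14, 0]

```text
t: 6.05
eef_pos: [492.4, 241.2, 85.0]
tcp_rot: [3.141, 0.0, 2.681]
ft_force: [-0.2, -0.1, -0.3]
opening: 0.317
grip_force: 29.7
```

>>> carry_out:
  series:
    - [0, 0, 0.2, 0]
    - [0, 0, 0.2, 0]
    - [0, 0, 0.2, 0]
    - [0, 0, 0.2, 0]
    - [0, 0, 0.2, 0]

```text
t: 6.55
eef_pos: [492.2, 241.1, 135.1]
tcp_rot: [3.141, 0.0, 2.681]
ft_force: [-0.1, -0.6, -0.9]
opening: 0.318
grip_force: 29.7
```

```bash
python3 - <<'E'
from m import *
s=env.state();print(s["t"],s["eef_pos"],s["tcp_rot"],s["grip_force"],s["opening"])
save("wrist","w5.png")
E
```

```text
6.55 [492.24509452 241.14556968 135.12949336] [3.14128339e+00 2.34663732e-04 2.68109151e+00] 29.65515375137329 0.31844981702243824
```

View pics/w5.png

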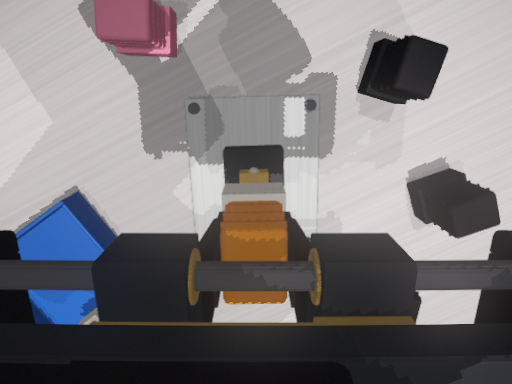

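The lamp is free of the socket: the brass stub shows at (254,178), and the lamp hasn't shifted in the pads. I'll carry it to the free spot, about (485,20), and turn it +34° to match the tray.

>>> carry_out:
  series:
    - [0, -0.3, 0, 0.4]
    - [-0.02, -0.46, 0, 0.6]
    - [-0.02, -0.5, 0, 0.6]
    - [-0.02, -0.5, 0, 0.6]
    - [-0.02, -0.5, 0, 0.6]

```text
t: 7.1
eef_pos: [488.1, 127.2, 134.2]
tcp_rot: [3.142, 0.0, 2.977]
ft_force: [0.2, -1.2, -0.8]
opening: 0.317
grip_force: 29.7
```

>>> carry_out:
  series:
    - [-0.02, -0.5, 0, 0.6]
    - [-0.02, -0.5, 0, 0.6]
    - [-0.02, -0.5, 0, 0.6]
    - [0, -0.4, 0, 0.6]
    - [0, -0.26, 0, 0.47]

```text
t: 7.6
eef_pos: [485.2, 18.9, 134.3]
tcp_rot: [3.142, 0.0, -3.007]
ft_force: [0.5, 0.4, -1.5]
opening: 0.32
grip_force: 29.7
```

>>> carry_out:
  series:
    - [0, 0, 0, 0]
    - [0, 0, 0, 0]
    - [0, 0, 0, 0]
    - [0, 0, 0, 0]
    - [0, 0, 0, 0]

```text
t: 8.1
eef_pos: [485.2, 20.7, 134.1]
tcp_rot: [3.141, 0.0, -3.008]
ft_force: [0.0, -0.1, -0.0]
opening: 0.314
grip_force: 29.7
```

```bash
python3 - <<'E'
from m import *
s=env.state();print(s["t"],s["eef_pos"],s["tcp_rot"],s["grip_force"],s["ft_force"])
a=save("wrist","w6.png");b=save("scene","s6.png");cv2.imwrite("pics/b6.png",np.vstack([a[:,:],cv2.resize(b[130:270,150:400],(512,216)) ])[:,:,::-1])
E
```

```text
8.1 [485.21897832  20.66028142 134.13999936] [ 3.14149431e+00  4.55135610e-05 -3.00792736e+00] 29.655228853225708 [ 0.00387009 -0.1478575  -0.03049198]
```

View pics/b6.png

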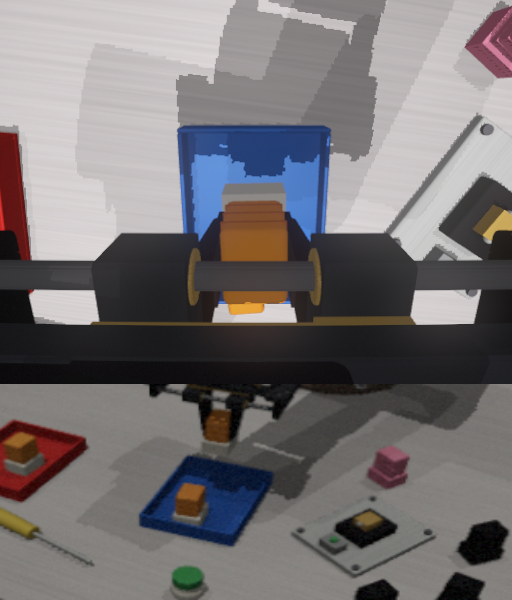

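The lamp is held, aligned with the tray and centred over its near half. I'll descend, slowing down near the floor.

>>> carry_out:
  series:
    - [0, 0, -0.4, 0]
    - [0, 0, -0.4, 0]
    - [0, 0, -0.4, 0]
    - [0, 0, -0.4, 0]
    - [0, 0, -0.2, 0]

```text
t: 8.7
eef_pos: [484.8, 20.3, 42.8]
tcp_rot: [3.141, -0.002, -3.008]
ft_force: [0.2, 0.2, -1.1]
opening: 0.318
grip_force: 29.7
```

>>> carry_out:
  series:
    - [0, 0, -0.06, 0]
    - [0, 0, -0.04, 0]
    - [0, 0, -0.02, 0]
    - [0, 0, 0, 0]
    - [0, 0, 0, 0]

```text
t: 9.2
eef_pos: [485.5, 20.1, 38.6]
tcp_rot: [-3.141, 0.001, -3.008]
ft_force: [-0.0, -0.2, -1.4]
opening: 0.315
grip_force: 29.7
```

Now down in steps of 1 mm or less, watching the force.

>>> carry_out:
  series:
    - [0, 0, -0.02, 0]
    - [0, 0, -0.02, 0]
    - [0, 0, -0.02, 0]
    - [0, 0, -0.02, 0]
    - [0, 0, -0.02, 0]

```text
t: 9.7
eef_pos: [485.2, 20.2, 33.0]
tcp_rot: [3.141, -0.0, -3.008]
ft_force: [0.8, 0.2, -1.9]
opening: 0.318
grip_force: 29.7
```

>>> carry_out:
  series:
    - [0, 0, -0.01, 0]
    - [0, 0, -0.01, 0]
    - [0, 0, -0.01, 0]
    - [0, 0, 0, 0]
    - [0, 0, 0, 0]

```text
t: 10.2
eef_pos: [485.2, 20.1, 31.6]
tcp_rot: [3.141, -0.0, -3.008]
ft_force: [0.1, 0.4, -0.9]
opening: 0.317
grip_force: 29.7
```

>>> carry_out:
  series:
    - [0, 0, -0.01, 0]
    - [0, 0, 0, 0]
    - [0, 0, 0, 0]
    - [0, 0, 0, 0]
    - [0, 0, 0, 0]

```text
t: 10.7
eef_pos: [485.2, 20.2, 31.1]
tcp_rot: [3.142, 0.0, -3.008]
ft_force: [-0.2, 0.4, 0.4]
opening: 0.317
grip_force: 29.7
```

>>> carry_out:
  series:
    - [0, 0, -0.01, 0]
    - [0, 0, 0, 0]
    - [0, 0, 0, 0]
    - [0, 0, 0, 0]
    - [0, 0, 0, 0]

```text
t: 11.2
eef_pos: [485.3, 20.2, 31.1]
tcp_rot: [-3.142, 0.0, -3.008]
ft_force: [-1.1, 0.0, 7.9]
opening: 0.311
grip_force: 29.7
```

The lamp touched the floor at the expected height with 8 N. I'll release it by opening partway.

>>> carry_out:
  series:
    - [0, 0, 0, 0]
    - [0, 0, 0, 0]
    - [0, 0, 0, 0]
    - [0, 0, 0, 0]
    - [0, 0, 0, 0]
  fingers: 0.1

```text
t: 11.7
eef_pos: [485.2, 20.2, 30.5]
tcp_rot: [3.141, -0.0, -3.008]
ft_force: [-0.3, 0.1, -0.0]
opening: 0.45
grip_force: 0.0
```

>>> carry_out:
  series:
    - [0, 0, 0.1, 0]
    - [0, 0, 0.3, 0]
    - [0, 0, 0.5, 0]
    - [0, 0, 0.5, 0]
    - [0, 0, 0.5, 0]

```text
t: 12.2
eef_pos: [485.0, 20.2, 126.9]
tcp_rot: [3.142, -0.0, -3.008]
ft_force: [0.7, -0.3, -0.6]
opening: 0.452
grip_force: 0.0
```

>>> carry_out:
  series:
    - [0, 0, 0.5, 0]
    - [0, 0, 0.5, 0]
    - [0, 0, 0, 0]
    - [0, 0, 0, 0]
    - [0, 0, 0, 0]

```text
t: 12.7
eef_pos: [484.7, 20.2, 174.9]
tcp_rot: [3.141, -0.001, -3.008]
ft_force: [0.0, -0.0, -0.2]
opening: 0.449
grip_force: 0.0
```

```bash
python3 - <<'E'
from m import *
s=env.state();print(s["t"],s["eef_pos"],s["grip_force"],s["ft_force"])
a=save("wrist","w7.png");b=save("scene","s7.png");cv2.imwrite("pics/b7.png",np.vstack([a[:,:],cv2.resize(b[130:270,150:400],(512,216)) ])[:,:,::-1])
E
```

```text
12.7 [484.74458925  20.18151427 174.87109486] 0.0 [ 0.04688886 -0.00282992 -0.18049696]
```

View pics/b7.png

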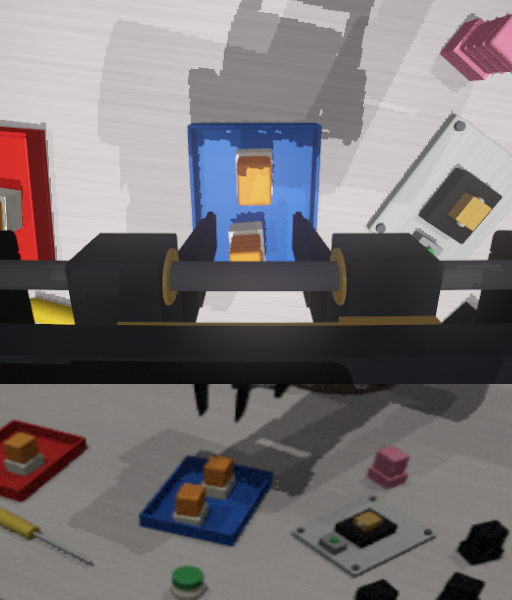

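The lamp stands upright in the free half (wrist view (254,178)). The gripper is clear and the other things are where they were, so I'll hand in.

```bash
python3 -c "
from cell import env
print(env.job_done())"
```

```text
the job is handed in; nothing more can be done
None
```

The amber lamp was pulled off its socket and now stands upright and released in the free half of the blue tray, set down with about 8 N of contact; the job is handed in, but no verdict was returned.

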